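# Put the red scraper away in its slotted block

## Robot

A 6-joint arm with a two-finger parallel gripper is mounted at the origin on a cart in front of the work surface, level with it; the furniture and walls round the work are solid. World frame = base frame: x ahead of the robot, y to its left, z up, the work surface at z = 0. Lengths are in mm, angles in rad, forces in N, time in s.
With the tool pointing down it reaches from about 350 to 975 mm from the base axis. Payload 7.1 kg.
Tool frame: the origin (TCP) lies midway between the tips of the shut fingers; the grasp point (between the pads) lies 19 mm behind it (ctrl.grip_point_offset is the distance from the TCP to the grasp point, in mm); z points along the fingers, y is the line along which they close (so a half turn about z gives the same grasp; the last joint's range is limited). The gripper opens to 88 mm and grips with 3 to 60 N. Pads are 20 mm wide; open, the fingers measure 115 mm over their backs; the gripper's body (75 mm by 178 mm) begins 61 mm behind the grasp point.
Start: joints at [-1.34, 0.423, 1.63, -0, 1.089, -0.019], TCP at [154.525, -605.58, 222.675] pointing down, gripper open.
Joint ranges: [-3, 3], [-0.9, 2.11], [0.09, 2.58], [-1.31, 4.45], [0.11, 2.69], [-2.54, 2.54]. Speed limits (rad/s): [2.39, 2.39, 3.01, 3.14, 3.14, 3.14].

## Interface

Orientations are given as a rotation vector (axis times angle).
In Python, from workcell import get_obs, optics, close_job, spotter, ctrl gives the robot as it stands. The module is installed in compiled form; this text tells all that it offers.
- The arm moves only by the tool move_arm, never from a script. Its argument "rows" is a list of rows, each a list of 5 numbers: the shift along the tool's x, y, z in cm, then the turn about the tool's z in degrees, then the opening in per cent of the stroke, from 0 (shut) to 100 (fully open). A call has 1 to 10 rows; each row shifts and turns the commanded pose from where the row before left it, along the tool's axes as they then stand; what a row does not reach is not made up. A row lasts 1/8 s, in which the tool goes at most 62.5 mm and 10.7 degrees, less where a joint would pass 70% of its speed; a pose out of reach is approached as far as the arm can. A call with a gripper value outside its range is refused whole. The fingers move at their own pace and stop on an object; the grip force is fixed at half the most. Time passes only in rows, so rows that do not move let the fingers close. It gives the time, the measured TCP pose, the force, the opening and the grip force at its end, in the units of the state.
- get_obs(): the state, without advancing time (a new reading comes with each control period).
- optics.get_image(name): name is "side" or "top" or "wrist"; returns the picture (384x512x3 uint8, blue, green, red); there is no depth.
- optics.calibration(name): a dict with "camera_matrix" (3x3 intrinsics, pixels), "xyz" and "orientation" of the camera in the world. Camera axes: x right, y down, z forward; pixel columns grow to the right and rows downward; lengths in mm; the calibration is good to about 2 mm. A picture is of the moment at which its call begins: read the wrist's pose just before it. calibration takes no time and is no camera call; for the wrist camera it gives the pose at the moment of the call.
- close_job(): hands the job in; it is judged then, once.
Trained networks look in the newest picture that a camera, given by its name, has taken for a name from the list of things; names that differ only in an ending like _2 or _b are one class to them, and where a whole thing is asked for, a point or a joint stands for the part that bears it (a point fixed in the world has none). Each returns a list of dicts, best first, with "conf" (0 to 1); they miss things now and then, are a little off and sometimes report something else, mostly with a low value. They report only what shows in the picture. A call takes as long as a camera call. They do not tell look-alikes from the thing itself.
- spotter.find_in(camera, label): "point" ([column, row] in pixels, amid what is visible of it).
- spotter.regions_of(camera, label): "region" (384x512 bool, what is visible of it) and "point" ([column, row] in pixels, amid what is visible of it).
The state is a dict: "t": time; "qpos": joint angles; "qvel": joint speeds; "joint_torque": joint torques, N m; "ee_pos": TCP position; "orientation": TCP orientation; "ft_force": force on the tool from outside, world axes, zero at the start; "moment": the same for the moment, N m; "width": finger opening in mm; "grasp_force": force on a finger pad.
Only numpy, scipy, OpenCV 4.12 (cv2) and the standard library are available. Lean on these libraries where they do the work, as an engineer would, in place of code of your own. Each camera call takes 0.05 s, during which the arm holds its last target. There are 200 camera calls.

## Task

Take the red-handled scraper out of its grey drying rest and slide it, blade down, into the slot of the wooden block with the red plate until it stands fully home. Lower it in gently, do not let it drop, and leave the blue-handled scraper standing where it is.

Things in the scene. Friction and masses are not known exactly. Their poses are not given: they have to be found in the camera images.
- scraper_red: Red-handled bench scraper, 0.11-0.21 kg, upright in its rest (may lean 8 deg). Origin: centre of blade's lower edge; x through the thin blade, y along its width, z up. Steel blade 5 (x) by 80 (y) mm, z 0-90; collar 10 mm thick at z 79-91. Handle: bar 22 (x) by 96 (y) mm, z 90-120, grasp across the 22 mm. It may be put in either way round.
- rest_red: Low grey drying rest fixed to the worktop, 56 (x) by 112 (y) by 30 mm high, that holds the red scraper at the start; lift it straight up and out. Origin: centre of underside; x across, y along its slot. Slot 9 by 90 mm, floor at z = 6 mm, where the blade's edge stands.
- scraper_blue: Blue-handled scraper, else the same in shape, size and axes as the red one. It stands in an identical grey rest 0.12 to 0.3 m to the left or right of the red one, and stays there. Keep clear of the till with its tall screen, fixed on the worktop on the right (x 0.5 to 0.9 m, y -0.6 to -0.15 m in the robot base frame): come round it from the front.
- slot_block: Wooden block fixed to the worktop, 71 (x) by 150 (y) by 67 mm high, red plate on its -x face. Origin: centre of underside; x across, y along its slot, z up. Slot open at the top, centred: 18 (x) by 110 (y) mm, floor at z = 8 mm; long sides flare over the top 16 mm to a 38 mm mouth. Fully home, the blade's edge is on the floor and 30 mm of blade still show, so fingers stay clear of the block.
Mind the look-alikes: they are no part of the job. Leave any purple look-alike of the scraper_red alone.

How it is judged:
By the outcome, as a careful person would: the job done as asked, in the order asked, and still so for the second after the job is handed in, with the robot touching nothing.
It also fails if it takes over 42 s, if anything falls off the work surface, if the arm or the gripper's body presses on something with over 40 N, if the wrist force passes 120 N, or if a joint passes its speed limit or range.

## Working session

There is one attempt and no reset: what is moved stays moved. The work goes in short steps, Python scripts to look and compute and a tool call to move; the robot and the scene stay as the last step left them, time stands still between calls to the robot, and variables do not carry over. Pictures are saved under pics/ and viewed, at most 10 in all, crops included, and the job is handed in when it is done.

Besides the shell and the picture viewer there is one more tool, called after "Call:" as name(argument=value, ...) on one line, values as JSON. move_arm: Moves the arm, as the interface text tells. Its arguments: {"type":"object","properties":{"rows":{"type":"array","items":{"type":"array","items":{"type":"number"}}}},"required":["rows"]}

```bash
mkdir -p pics
cat > h.py <<'E'
import numpy as np, cv2
from scipy.spatial.transform import Rotation as R
from workcell import get_obs, optics, close_job, spotter, ctrl
def cam(n):
    c=optics.calibration(n); return np.array(c["camera_matrix"]),np.array(c["xyz"],float),np.array(c["orientation"],float)
def rot(o): return R.from_rotvec(o).as_matrix() if o.shape==(3,) else (o if o.shape==(3,3) else R.from_quat(o).as_matrix())
def ray(c,px,z):
    K,p,o=c; d=rot(o)@np.linalg.inv(K)@np.array([px[0],px[1],1.]); return p+d*(z-p[2])/d[2]
def proj(c,P):
    K,p,o=c; q=(np.atleast_2d(P)-p)@rot(o); q=q@K.T; return q[:,:2]/q[:,2:]
E
python3 - <<'E'
from h import *
s=get_obs();print({k:np.round(v,3) for k,v in s.items()}, ctrl.grip_point_offset)
ims=[]
for n in ["top","side"]:
    im=optics.get_image(n); cv2.imwrite(f"pics/{n}0.png",im); c=cam(n); print(n,c)
    for l in ["scraper_red","slot_block","rest_red"]:
        for d in spotter.find_in(n,l): print(n,l,d, ray(c,d["point"],{"scraper_red":120,"slot_block":67,"rest_red":30}[l]).round())
E
```

```text
{'t': np.float64(0.0), 'qpos': array([-1.34 ,  0.424,  1.631,  0.   ,  1.089, -0.019]), 'qvel': array([-0.   , -0.002, -0.   , -0.   ,  0.001, -0.001]), 'joint_torque': array([-3.0000e-03, -5.4464e+01, -2.7367e+01,  6.4000e-02,  2.3000e-02,
       -0.0000e+00]), 'ee_pos': array([ 154.41 , -605.045,  221.905]), 'orientation': array([-3.116, -0.391,  0.   ]), 'ft_force': array([0.399, 0.043, 1.11 ]), 'moment': array([ 0.019, -0.008, -0.012]), 'grasp_force': np.float64(0.0), 'width': np.float64(87.893)} 18.700000000000003
top (array([[491.0279584 ,   0.        , 260.34109384],
       [  0.        , 491.0279584 , 189.01763866],
       [  0.        ,   0.        ,   1.        ]]), array([513.49055729, 101.5631278 , 890.99856232]), array([-2.21782426,  2.15481149, -0.05454337]))
top scraper_red {'point': [234.2, 206.8], 'conf': 0.9} [530. 150. 120.]
top scraper_red {'point': [352.6, 156.5], 'conf': 0.75} [615. -34. 120.]
top slot_block {'point': [327.6, 246.9], 'conf': 0.65} [469.  -5.  67.]
side (array([[452.56665729,   0.        , 260.83495493],
       [  0.        , 452.56665729, 187.91113908],
       [  0.        ,   0.        ,   1.        ]]), array([ 117.12483209, -504.18521474,  473.22190362]), array([-1.98219383,  0.65185265, -0.35613327]))
side scraper_red {'point': [239.0, 178.1], 'conf': 0.94} [481.  83. 120.]
side scraper_red {'point': [343.8, 198.4], 'conf': 0.58} [572. -77. 120.]
side slot_block {'point': [269.5, 245.4], 'conf': 0.57} [449. -47.  67.]
side slot_block {'point': [266.2, 150.2], 'conf': 0.35} [658. 247.  67.]
side rest_red {'point': [321.9, 229.9], 'conf': 0.92} [579. -24.  30.]
```

View pics/top0.png

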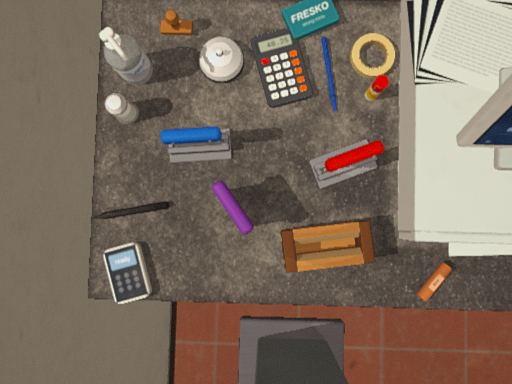

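View pics/side0.png

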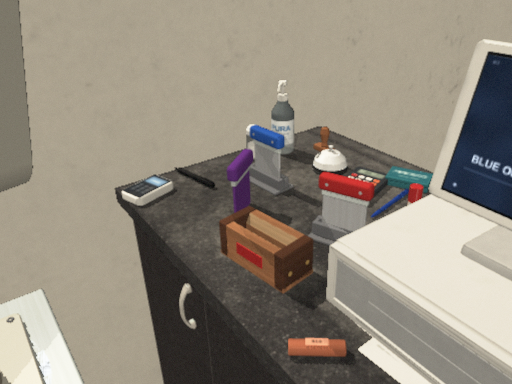

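Top view: the red scraper's handle is at (354,156), over its rest at (345,163). The block is at (327,247) with its slot roughly horizontal, blue is at (192,136), and the purple decoy is at (232,207). The side view shows the red plate at (250,256). Next I fit the silhouettes.

```bash
cat >> h.py <<'E'
from scipy.optimize import minimize
def box(dx,dy,z0,z1): return np.array([[sx*dx/2,sy*dy/2,z] for sx in(-1,1) for sy in(-1,1) for z in(z0,z1)])
def sil(c,P):
    m=np.zeros((384*4,512*4),np.uint8); h=cv2.convexHull(np.round(proj(c,P)*4+1.5).astype(np.int32)); cv2.fillConvexPoly(m,h,1)
    return cv2.resize(m.astype(np.float32),(512,384),interpolation=cv2.INTER_AREA)
def pose(p,P):  # x,y,z,yaw,lean(about y)
    return P@(R.from_euler('z',p[3],degrees=True)*R.from_euler('y',p[4],degrees=True)).as_matrix().T+p[:3]
def fit(cams,masks,P,free,p0,st):
    def f(v):
        p=np.array(p0,float); p[free]=v; L=0
        for c,m in zip(cams,masks):
            s=sil(c,pose(p,P)); L+=1-np.minimum(s,m).sum()/np.maximum(s,m).sum()
        return L
    v0=np.array(p0,float)[free]; best=None
    for k in range(3):
        sim=np.vstack([v0]+[v0+np.eye(len(v0))[i]*np.array(st)[i]*(1,-1,.5)[k] for i in range(len(v0))])
        r=minimize(f,v0,method='Nelder-Mead',options=dict(initial_simplex=sim,maxiter=400,xatol=.05,fatol=1e-4)); v0=r.x
    p=np.array(p0,float);p[free]=r.x; return p,r.fun
def redmask(im,x0,y0,x1,y1):
    h=cv2.cvtColor(im,cv2.COLOR_BGR2HSV); m=((h[...,0]<6)|(h[...,0]>174))&(h[...,1]>150)&(h[...,2]>70)
    o=np.zeros(m.shape,np.uint8); o[y0:y1,x0:x1]=m[y0:y1,x0:x1]
    n,l,s,_=cv2.connectedComponentsWithStats(o); return (l==1+np.argmax(s[1:,4])).astype(np.uint8)
E
python3 - <<'E'
from h import *
ct,cs=cam("top"),cam("side"); it,is_=cv2.imread("pics/top0.png"),cv2.imread("pics/side0.png")
mt,ms=redmask(it,310,130,395,180),redmask(is_,300,160,390,205)
print(mt.sum(),ms.sum())
H=box(22,96,90,120)
for lean in(-6,0,6):
    print("scr",fit([ct,cs],[mt,ms],H,[0,1,3,4],[612,-34,6,20,lean],[8,8,8,4]))
    print("scr top",fit([ct],[mt],H,[0,1,3],[612,-34,6,20,lean],[8,8,8]))
B=box(71,150,0,67)
def bmask(im,x0,y0,x1,y1):
    h=cv2.cvtColor(im,cv2.COLOR_BGR2HSV); m=((h[...,0]<22)|(h[...,0]>174))&(h[...,1]>90)
    o=np.zeros(m.shape,np.uint8); o[y0:y1,x0:x1]=m[y0:y1,x0:x1]
    o=cv2.morphologyEx(o,cv2.MORPH_OPEN,np.ones((3,3)));n,l,s,_=cv2.connectedComponentsWithStats(o); o=(l==1+np.argmax(s[1:,4])).astype(np.uint8)
    k=cv2.findContours(o,0,1)[0][0]; cv2.fillPoly(o,[cv2.convexHull(k)],1); return o
bt,bs=bmask(it,270,210,385,280),bmask(is_,205,205,325,290)
print("blk",fit([ct,cs],[bt,bs],B,[0,1,3],[469,-5,0,5,0],[8,8,8]))
pb,_=fit([ct],[bt],B,[0,1,3],[469,-5,0,5,0],[8,8,8]);print("blk top",pb,_)
print("blk side",fit([cs],[bs],B,[0,1,3],[469,-5,0,5,0],[8,8,8]))
for m,im,n in((mt|bt,it,"t"),(ms|bs,is_,"s")):
    cs_=cv2.findContours(m,0,1)[0]; cv2.drawContours(im,cs_,-1,(0,255,0),1)
cv2.imwrite("pics/ov.png",np.hstack([cv2.resize(it[120:290,260:400],None,fx=2.8,fy=2.8),cv2.resize(is_[130:300,200:340],None,fx=2.8,fy=2.8)]))
E
```

```text
813 960
scr (array([622.28981081, -33.20976359,   6.        ,  22.00500702,
        -3.38942849]), np.float64(0.37259501218795776))
scr top (array([628.04036372, -33.8555744 ,   6.        ,  21.57639736,
        -6.        ]), np.float64(0.14196103811264038))
scr (array([621.59351492, -35.01317553,   6.        ,  22.29435904,
        -2.70479643]), np.float64(0.3781515955924988))
scr top (array([617.45015624, -38.05029971,   6.        ,  22.30301068,
         0.        ]), np.float64(0.1507645845413208))
scr (array([623.76817738, -33.1675255 ,   6.        ,  21.82991999,
        -4.01071874]), np.float64(0.3773670196533203))
scr top (array([606.41966338, -42.72246124,   6.        ,  24.5511272 ,
         6.        ]), np.float64(0.22700226306915283))
blk (array([469.772634  ,  -5.46952521,   0.        ,   8.5681504 ,
         0.        ]), np.float64(0.05462467670440674))
blk top [469.85895455  -5.20847433   0.           8.50596691   0.        ] 0.02391713857650757
blk side (array([468.91552221,  -5.19328641,   0.        ,   7.68228334,
         0.        ]), np.float64(0.025505244731903076))
```

View pics/ov.png

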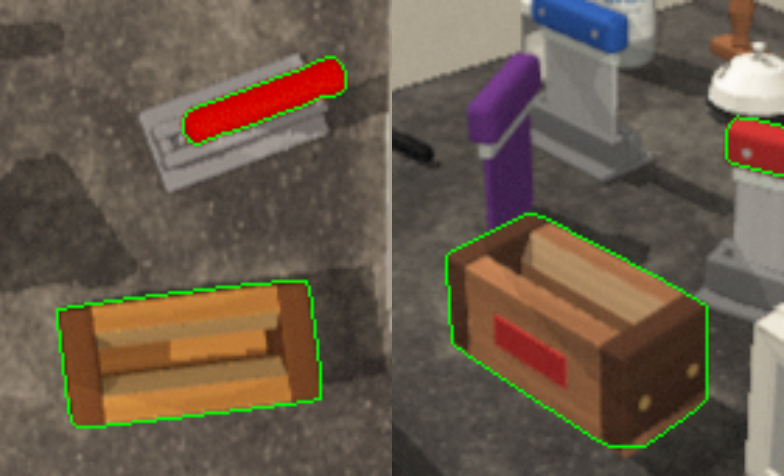

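The block contour fits well: (470,-5), yaw 8.5°. The handle fit is weaker, so I'm checking it with more freedom and fitting the rest as well.

Run:
```python
from h import *
ct,cs=cam("top"),cam("side"); it,is_=cv2.imread("pics/top0.png"),cv2.imread("pics/side0.png")
mt,ms=redmask(it,310,130,395,180),redmask(is_,300,160,390,205)
H=box(22,96,90,120)
p,f=fit([ct,cs],[mt,ms],H,[0,1,2,3,4],[622,-34,6,22,-3],[8,8,8,4,4]);print("free z",p,f)
q,f=fit([cs],[ms],H,[0,1,3],[622,-34,6,22,-3],[8,8,4]);print("side",q,f)
# rest: top grey mask
spr=spotter.regions_of("top","rest_red")
print([(d["conf"],d["point"]) for d in spr])
pr=[612,-28,0,22,0]; Rr=box(56,112,0,30)
a=it.copy();b=is_.copy()
def dr(im,c,P,col): cv2.polylines(im,[cv2.convexHull(np.round(proj(c,P)*64).astype(np.int32))],True,col,1,cv2.LINE_AA,6)
S=6
for c,im,x0,y0 in((ct,it,300,125),(cs,is_,290,160)):
    pass
def big(im,c,x0,y0):
    o=cv2.resize(im[y0:y0+90,x0:x0+100],None,fx=4,fy=6-2,interpolation=cv2.INTER_CUBIC)
    for P,col in((pose(p,H),(0,255,0)),(pose(q,H),(255,255,0)),(pose(pr,Rr)[1::2],(0,255,255)),(pose(p,box(5,80,0,90)),(255,0,255))):
        h=cv2.convexHull(np.round((proj(c,P)-[x0,y0]+.5)*4).astype(np.int32)); cv2.polylines(o,[h],True,col,1)
    return o
cv2.imwrite("pics/ov2.png",np.hstack([big(it,ct,295,120),big(is_,cs,290,160)]))
```

```text
free z [622.30238181 -35.17189868   4.06075784  22.21279196  -2.95285797] 0.3707627058029175
side [624.6085641  -29.62473208   6.          16.13637224  -3.        ] 0.24611592292785645
[(0.86, [340.5, 169.4])]
```

View pics/ov2.png

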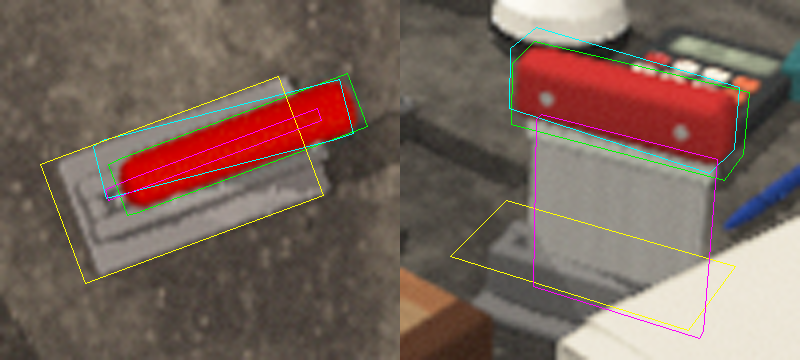

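The handle centre is robust at about (617,-35) at z≈111, yaw 22°. I'll move round the front to above it and look with the wrist camera.

```bash
cat >> h.py <<'E'
def yawy(o): # world angle of tool y (deg)
    v=R.from_rotvec(o).as_matrix()[:,1]; return np.degrees(np.arctan2(v[1],v[0]))
def plan(p,ya,goal,yg,n):
    """rows from commanded p,ya to goal,yg (tool straight down) in n rows"""
    p=np.array(p,float);dp=(np.array(goal)-p)/n; dy=(yg-ya)/n; out=[]
    for i in range(n):
        a=np.radians(ya+i*dy); y=np.array([np.cos(a),np.sin(a),0]); z=np.array([0,0,-1.]); x=np.cross(y,z)
        out.append([round(float(dp@v)/10,2) for v in(x,y,z)]+[round(-dy,2)])
    return out
E
python3 - <<'E'
from h import *
p0=[154.525,-605.58,222.675]; ya=yawy(np.array(get_obs()["orientation"])); print(ya)
a=plan(p0,ya,[390,-60,260],22,14); print(a); print(plan([390,-60,260],22,[560,-35,260],22,4))
E
```

```text
-75.6874775844908
[[2.59, -3.36, -0.27, np.float64(-6.98)], [2.98, -3.02, -0.27, np.float64(-6.98)], [3.33, -2.64, -0.27, np.float64(-6.98)], [3.62, -2.21, -0.27, np.float64(-6.98)], [3.86, -1.76, -0.27, np.float64(-6.98)], [4.05, -1.27, -0.27, np.float64(-6.98)], [4.17, -0.77, -0.27, np.float64(-6.98)], [4.24, -0.26, -0.27, np.float64(-6.98)], [4.24, 0.26, -0.27, np.float64(-6.98)], [4.17, 0.77, -0.27, np.float64(-6.98)], [4.05, 1.27, -0.27, np.float64(-6.98)], [3.87, 1.75, -0.27, np.float64(-6.98)], [3.62, 2.21, -0.27, np.float64(-6.98)], [3.33, 2.63, -0.27, np.float64(-6.98)]]
[[-1.01, 4.17, 0.0, -0.0], [-1.01, 4.17, 0.0, -0.0], [-1.01, 4.17, 0.0, -0.0], [-1.01, 4.17, 0.0, -0.0]]
```

Call:
move_arm(rows=[[2.6, -3.4, -0.3, -7, 100], [3.0, -3.0, -0.3, -7, 100], [3.3, -2.6, -0.3, -7, 100], [3.6, -2.2, -0.3, -7, 100], [3.9, -1.8, -0.3, -7, 100], [4.0, -1.3, -0.3, -7, 100], [4.2, -0.8, -0.3, -7, 100], [4.2, -0.3, -0.3, -7, 100], [4.2, 0.3, -0.3, -7, 100], [4.2, 0.8, -0.3, -7, 100]])

```text
t: 1.7
ee_pos: [322.0, -214.5, 253.1]
orientation: [2.324, 2.112, 0.0]
ft_force: [0.2, -0.1, -0.9]
width: 87.9
grasp_force: 0.0
```

Call:
move_arm(rows=[[4.0, 1.3, -0.3, -7, 100], [3.9, 1.8, -0.3, -7, 100], [3.6, 2.2, -0.3, -7, 100], [3.3, 2.6, -0.3, -7, 100], [-1.0, 4.2, 0, 0, 100], [-1.0, 4.2, 0, 0, 100], [-1.0, 4.2, 0, 0, 100], [-1.0, 4.2, 0, 0, 100], [0, 0, 0, 0, 100]])

```text
t: 2.82
ee_pos: [561.2, -33.0, 264.4]
orientation: [1.748, 2.61, 0.001]
ft_force: [-0.8, 0.1, -0.5]
width: 87.5
grasp_force: 0.0
```

Run:
```python
from h import *
s=get_obs();print(s["t"],s["ee_pos"],yawy(s["orientation"]),s["qpos"])
c=cam("wrist");im=optics.get_image("wrist");cv2.imwrite("pics/w1.png",im);print(c)
print(spotter.find_in("wrist","scraper_red"))
```

```text
2.825 [561.24422708 -33.04711151 264.37410003] 22.364788531178196 [-8.00325549e-02  2.83849947e-01  1.73260902e+00  1.02197024e-04
  1.12429108e+00 -4.70415724e-01]
(array([[280.52907012,   0.        , 257.33109199],
       [  0.        , 280.52907012, 190.11646202],
       [  0.        ,   0.        ,   1.        ]]), array([530.96441931,  43.98190549, 426.31170048]), array([2.78554496, 0.54979669, 0.08666843]))
[{'point': [297.4, 191.4], 'conf': 0.68}, {'point': [281.1, 12.0], 'conf': 0.67}]
```

View pics/w1.png

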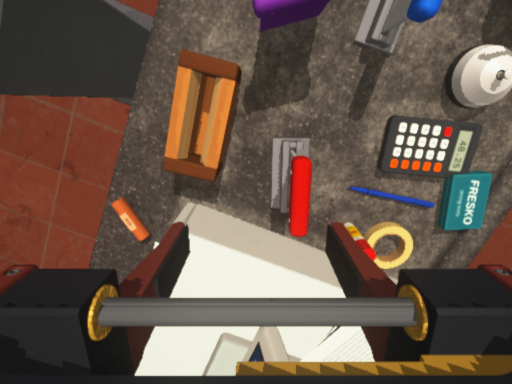

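The wrist view shows the red handle at (300,195), offset from its rest at (290,175), and the block at (203,115). Now I fit all three views together.

Run:
```python
from h import *
ct,cs,cw=cam("top"),cam("side"),cam("wrist"); it,is_,iw=[cv2.imread(f"pics/{n}.png") for n in("top0","side0","w1")]
mt,ms,mw=redmask(it,310,130,395,180),redmask(is_,300,160,390,205),redmask(iw,270,130,330,245)
H=box(20,92,92,119)
for cc,mm,n in(([cw],[mw],"w"),([ct,cw],[mt,mw],"tw"),([ct,cs,cw],[mt,ms,mw],"tsw")):
    for l in((-5,0,5) if n=="w" else(0,)):
        fr=[0,1,3] if n=="w" else [0,1,3,4]
        p,f=fit(cc,mm,H,fr,[617,-35,6,22,l],[6,6,5,4][:len(fr)]); print(n,p.round(1),round(f,3),"handle ctr",pose(p,np.array([[0,0,105]])).round(1))
# slot ends / rest corners
h=cv2.cvtColor(iw,cv2.COLOR_BGR2HSV)
o=cv2.resize(iw[125:245,260:330],None,fx=5,fy=5,interpolation=cv2.INTER_CUBIC)
a=cv2.resize(iw[40:190,150:250],None,fx=4,fy=4,interpolation=cv2.INTER_CUBIC)
for P,col in((box(71,150,67,67),(0,255,0)),(box(38,110,67,67),(0,255,0))):
    cv2.polylines(a,[cv2.convexHull(np.round((proj(cw,pose([469.8,-5.3,0,8.5,0],P))-[150,40]+.5)*4).astype(np.int32))],True,col,1)
for P,col in((pose(p,H),(0,255,0)),(pose([612,-31,0,22,0],box(56,112,30,30)),(0,255,255)),(pose([612,-31,0,22,0],box(9,90,30,30)),(0,255,255))):
    cv2.polylines(o,[cv2.convexHull(np.round((proj(cw,P)-[260,125]+.5)*5).astype(np.int32))],True,col,1)
cv2.imwrite("pics/ov3.png",np.hstack([o,a]))
```

```text
w [623.5 -33.4   6.   21.8  -5. ] 0.079 handle ctr [[615.  -36.8 110.6]]
w [614.4 -36.6   6.   22.2   0. ] 0.051 handle ctr [[614.4 -36.6 111. ]]
w [605.7 -40.4   6.   23.    5. ] 0.103 handle ctr [[614.2 -36.8 110.6]]
tw [618.1 -36.7   6.   22.6  -1.2] 0.204 handle ctr [[616.1 -37.5 111. ]]
tsw [617.  -36.4   6.   21.8  -0.7] 0.343 handle ctr [[615.9 -36.9 111. ]]
```

View pics/ov3.png

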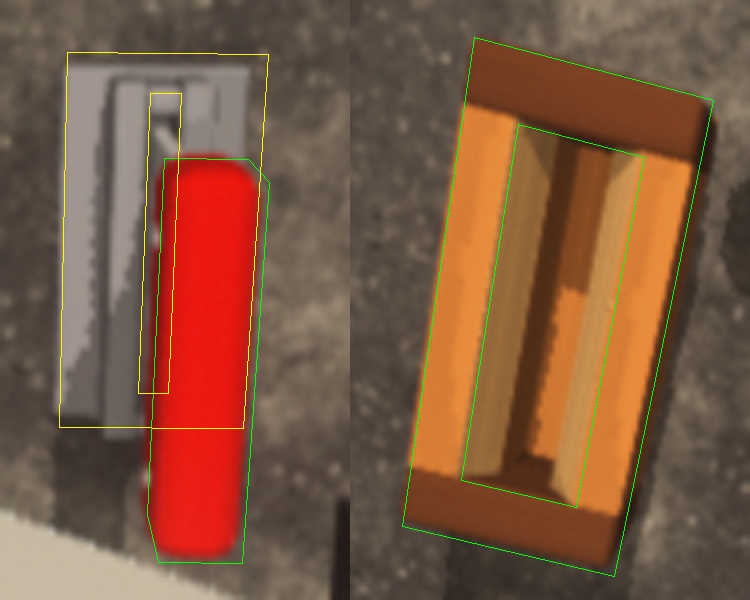

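Handle centre is (615.5,-36.8) with almost no lean. The block at (470,-5.3) with yaw 8.5 is confirmed. Now the grasp.

Call:
move_arm(rows=[[-0.6, 1.2, 1.5, 0, 100], [-0.6, 1.2, 2.5, 0, 100], [-0.6, 1.3, 2.5, 0, 100], [-0.6, 1.2, 2.5, 0, 100], [0, 0, 2.0, 0, 100], [0, 0, 2.0, 0, 100], [0, 0, 2.0, 0, 100], [0, 0, 1.5, 0, 100], [0, 0, 0.7, 0, 100], [0, 0, 0, 0, 100]])

```text
t: 4.18
ee_pos: [613.4, -37.1, 92.4]
orientation: [-1.749, -2.609, 0.0]
ft_force: [-0.4, 0.2, 0.2]
width: 87.9
grasp_force: 0.0
```

Run:
```python
from h import *
s=get_obs();print(s["t"],s["ee_pos"],yawy(s["orientation"]),s["ft_force"])
cv2.imwrite("pics/w2.png",optics.get_image("wrist"))
```

```text
4.175 [613.39856584 -37.0777258   92.37130456] 22.313155540318686 [-0.35670828  0.23002365  0.24834132]
```

View pics/w2.png

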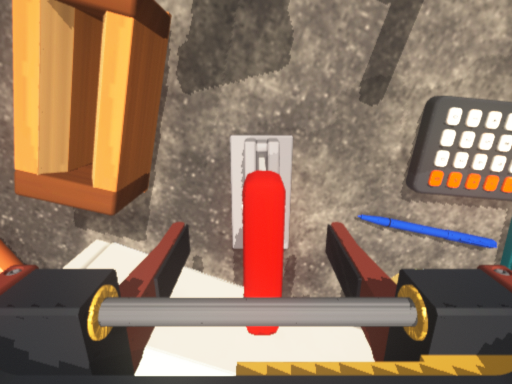

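The wrist view shows the handle between the fingers at column 264, with the finger midline near 257. I'll nudge 2 mm and close.

Call:
move_arm(rows=[[0, 0.2, 0, 0, 60], [0, 0, 0, 0, 40], [0, 0, 0, 0, 20], [0, 0, 0, 0, 10], [0, 0, 0, 0, 10], [0, 0, 0, 0, 10]])

```text
t: 4.97
ee_pos: [615.3, -36.3, 92.7]
orientation: [-1.75, -2.609, -0.0]
ft_force: [-0.5, 0.2, -0.1]
width: 31.0
grasp_force: 0.0
```

Call:
move_arm(rows=[[0, 0, 0, 0, 5], [0, 0, 0, 0, 0], [0, 0, 0, 0, 0], [0, 0, 0, 0, 0]])

```text
t: 5.48
ee_pos: [615.4, -36.3, 92.7]
orientation: [1.75, 2.609, 0.0]
ft_force: [-0.4, -0.6, -0.8]
width: 21.8
grasp_force: 30.0
```

Gripped at 21.8 mm. Lifting straight up.

Call:
move_arm(rows=[[0, 0, -0.5, 0, 0], [0, 0, -0.8, 0, 0], [0, 0, -1.0, 0, 0], [0, 0, -1.0, 0, 0], [0, 0, -1.2, 0, 0], [0, 0, -1.5, 0, 0], [0, 0, -1.5, 0, 0], [0, 0, -1.5, 0, 0], [0, 0, -1.5, 0, 0], [0, 0, 0, 0, 0]])

```text
t: 6.72
ee_pos: [616.2, -36.4, 199.3]
orientation: [1.748, 2.607, 0.002]
ft_force: [-1.1, 0.6, -2.3]
width: 21.9
grasp_force: 30.0
```

Run:
```python
from h import *
s=get_obs();print(s["t"],s["ee_pos"],yawy(s["orientation"]),s["ft_force"],s["moment"])
i=optics.get_image("side");w=optics.get_image("wrist");cv2.imwrite("pics/s3.png",i);cv2.imwrite("pics/w3.png",w)
cv2.imwrite("pics/sw3.png",np.hstack([cv2.resize(i[60:300,200:440],None,fx=1.65,fy=1.65),cv2.resize(w[100:380,120:400],(396,396))]))
p=s["ee_pos"]; print(plan(p,22.31,[470.2,-5.5,p[2]],8.5,5))
```

```text
6.725 [616.24380562 -36.3813484  199.31173072] 22.310993531340223 [-1.14260448  0.60164904 -2.31499714] [-0.04320806 -0.10837307  0.04510418]
[[1.68, -2.47, 0.0, 2.76], [1.56, -2.55, 0.0, 2.76], [1.43, -2.62, 0.0, 2.76], [1.31, -2.68, 0.0, 2.76], [1.18, -2.74, 0.0, 2.76]]
```

View pics/sw3.png

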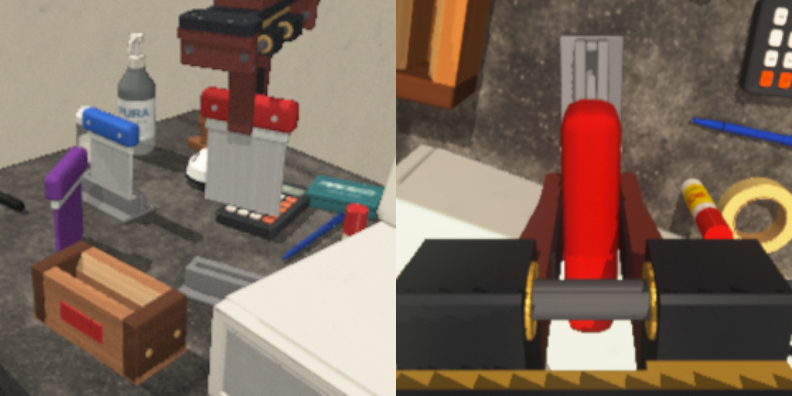

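The scraper is held upright and clear of the rest, with blue and purple undisturbed. Carrying it over the block.

Call:
move_arm(rows=[[1.0, -1.4, 0, 1.6, 0], [1.6, -2.4, 0, 2.7, 0], [1.5, -2.6, 0, 2.7, 0], [1.4, -2.6, 0, 2.7, 0], [1.3, -2.6, 0, 2.7, 0], [0.4, -1.4, 0, 1.4, 0], [0, 0, 0, 0, 0], [0, 0, 0, 0, 0]])

```text
t: 7.82
ee_pos: [470.9, -4.7, 197.9]
orientation: [2.049, 2.38, 0.001]
ft_force: [-0.1, 0.5, -0.8]
width: 21.8
grasp_force: 30.0
```

Run:
```python
from h import *
s=get_obs();p=s["ee_pos"];y=yawy(s["orientation"]);print(s["t"],p,y,s["ft_force"],s["width"])
print(plan(p,y,[470.2,-5.5,p[2]],8.5,1))
cw=cam("wrist")
i=optics.get_image("side");w=optics.get_image("wrist");t=optics.get_image("top")
for n,m in zip("swt",(i,w,t)): cv2.imwrite(f"pics/{n}4.png",m)
cs=cam("side")
o=cv2.resize(i[90:300,190:400],None,fx=1.9,fy=1.9)
def dr(P,col): cv2.polylines(o,[cv2.convexHull(np.round((proj(cs,P)-[190,90]+.5)*1.9).astype(np.int32))],True,col,1)
dr(pose([470.2,-5.5,0,8.5,0],box(18,110,67,67)),(0,255,0))
dr(pose([p[0],p[1],p[2]-86.7,y,0],box(5,80,0,85)),(255,255,0))
cv2.imwrite("pics/sw4.png",np.hstack([o,cv2.resize(w[60:380,60:380],(399,399))]))
```

```text
7.825 [470.85360723  -4.71344355 197.86217262] 8.535311324309673 [-0.06277007  0.45665367 -0.81244559] 21.77223058566104
[[-0.07, -0.08, 0.0, np.float64(0.04)]]
```

View pics/sw4.png

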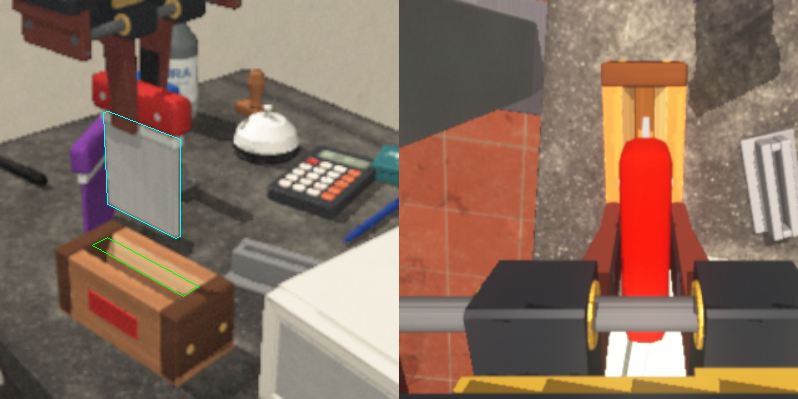

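The blade matches the predicted outline (cyan) and is centred over the slot. Lowering.

Call:
move_arm(rows=[[0, -0.1, 1.0, 0, 0], [0, 0, 1.0, 0, 0], [0, 0, 1.0, 0, 0], [0, 0, 1.0, 0, 0], [0, 0, 0.8, 0, 0], [0, 0, 0.8, 0, 0], [0, 0, 0.8, 0, 0], [0, 0, 0.8, 0, 0], [0, 0, 0.8, 0, 0], [0, 0, 0, 0, 0]])

```text
t: 9.22
ee_pos: [468.2, -4.6, 117.0]
orientation: [-2.05, -2.379, 0.001]
ft_force: [-0.5, 0.4, -1.1]
width: 22.0
grasp_force: 30.0
```

Call:
move_arm(rows=[[0, 0.1, 0.6, 0, 0], [0, 0, 0.5, 0, 0], [0, 0, 0.4, 0, 0], [0, 0, 0.3, 0, 0], [0, 0, 0.2, 0, 0], [0, 0, 0, 0, 0], [0, 0, 0, 0, 0]])

```text
t: 10.1
ee_pos: [469.7, -4.5, 97.8]
orientation: [2.05, 2.38, 0.0]
ft_force: [-0.1, 0.3, -0.5]
width: 21.9
grasp_force: 30.0
```

Call:
move_arm(rows=[[0, 0, 0.1, 0, 0], [0, 0, 0.1, 0, 0], [0, 0, 0.05, 0, 0], [0, 0, 0, 0, 0]])

```text
t: 10.6
ee_pos: [469.6, -4.5, 95.1]
orientation: [-2.05, -2.38, 0.0]
ft_force: [0.1, 0.4, -1.1]
width: 22.0
grasp_force: 30.0
```

Call:
move_arm(rows=[[0, 0, 0.05, 0, 0], [0, 0, 0.05, 0, 0], [0, 0, 0, 0, 0]])

```text
t: 10.98
ee_pos: [469.8, -4.5, 94.6]
orientation: [2.05, 2.38, 0.0]
ft_force: [-0.1, -0.4, 5.8]
width: 21.9
grasp_force: 30.0
```

There is contact at 5.8 N, exactly at the expected floor height. Releasing gradually.

Call:
move_arm(rows=[[0, 0, 0, 0, 26], [0, 0, 0, 0, 28], [0, 0, 0, 0, 31], [0, 0, 0, 0, 35], [0, 0, 0, 0, 42], [0, 0, 0, 0, 60], [0, 0, 0, 0, 80], [0, 0, 0, 0, 100], [0, 0, 0, 0, 100], [0, 0, 0, 0, 100]])

```text
t: 12.22
ee_pos: [469.7, -4.5, 94.2]
orientation: [2.05, 2.38, 0.0]
ft_force: [-0.2, -0.2, -0.4]
width: 83.3
grasp_force: 0.0
```

Call:
move_arm(rows=[[0, 0, -0.5, 0, 100], [0, 0, -1.5, 0, 100], [0, 0, -2.5, 0, 100], [0, 0, -3, 0, 100], [0, 0, -4, 0, 100], [0, 0, -4, 0, 100], [0, 0, 0, 0, 100]])

```text
t: 13.1
ee_pos: [471.7, -4.6, 253.1]
orientation: [2.047, 2.376, 0.007]
ft_force: [0.9, -1.1, 0.4]
width: 87.7
grasp_force: 0.0
```

Run:
```python
from h import *
s=get_obs();print(s["t"],s["ee_pos"],s["ft_force"],s["width"])
i=optics.get_image("side");t=optics.get_image("top");cs,ct=cam("side"),cam("top")
o=cv2.resize(i[110:300,190:380],None,fx=2.1,fy=2.1);q=cv2.resize(t[120:310,220:410],None,fx=2.1,fy=2.1)
for P,col in((pose([470,-4.5,8,8.5,0],box(22,96,90,120)),(0,255,0)),):
    for c,m,of in((cs,o,[190,110]),(ct,q,[220,120])): cv2.polylines(m,[cv2.convexHull(np.round((proj(c,P)-of+.5)*2.1).astype(np.int32))],True,col,1)
cv2.imwrite("pics/end.png",np.hstack([o,q]))
```

```text
13.1 [471.65691301  -4.58169965 253.11614801] [ 0.85864415 -1.06148988  0.39792134] 87.71568236954194
```

View pics/end.png

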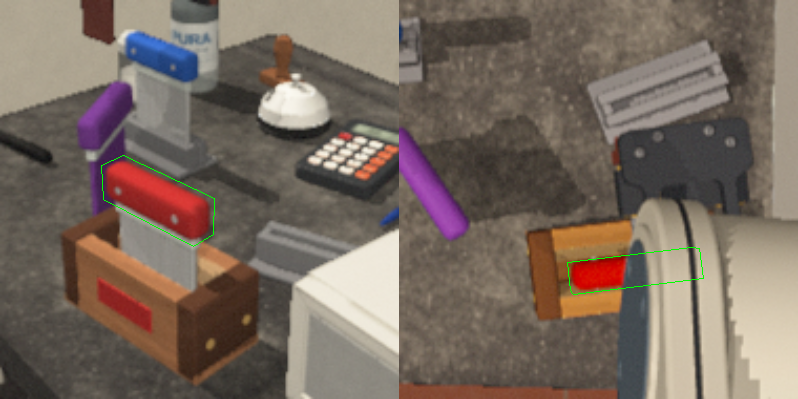

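The red scraper stands upright and fully home: its handle lies inside the predicted outline in both views. Blue and purple are untouched and the gripper is clear.

```bash
python3 -c "
from workcell import close_job;print(close_job())"
```

```text
the job is handed in; nothing more can be done
None
```

The red scraper stands upright and fully home in the red-plated block, lowered in gently with the blue and purple ones left alone; the job was handed in at about 13 s of the 42 s allowed.

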